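Hold the battery jig's sprung jaw open past its click

ROBOT

A 6-joint arm with a two-finger parallel gripper is mounted at the origin on the work surface. World frame = base frame: x ahead of the robot, y to its left, z up, the work surface at z = 0. Lengths are in m, angles in degrees, forces in N, time in s.
With the tool pointing down it reaches from about 0.4 to 0.825 m from the base axis. Payload 7 kg.
Tool frame: the origin (TCP) lies at the very end of the fingers, on their centre line; the grasp point (between the pads) lies 19 mm behind it (ctrl.hold_point_z is the distance from the TCP to the grasp point, in m); z points along the fingers, y is the line along which they close (so a half turn about z gives the same grasp; the last joint's range is limited). The gripper opens to 88 mm and grips with 3 to 60 N. Pads are 19 mm wide; open, the fingers measure 130 mm over their backs; the gripper's body (78 mm by 193 mm) begins 47 mm behind the grasp point.
Start: joints at [-52.764, 20.546, 0.682, 0, -70.136, -16.507], TCP at [0.239, -0.631, 0.227] pointing down, gripper open.
Joint ranges: [-176.03, 176.03], [-82.01, 121.73], [-58.28, 71.71], [-173.87, 95.51], [-174.79, -0.11], [-173.66, 173.66]. Speed limits (degrees/s): [136.94, 136.94, 172.46, 180, 180, 180].

INTERFACE

Orientations are given as [roll, pitch, yaw] about the fixed x, y, z axes, in that order (R = Rz(yaw) Ry(pitch) Rx(roll)).
In Python, from plant import sensors, viewer, workorder, ctrl gives the robot as it stands.
- The arm moves only by the shell command python3 -m pendant 'ROWS'. ROWS is JSON, a list of rows, each a list of 3 entries, a list of its own where there are three numbers: the opening, from -1 (shut) to 1 (fully open), so that 0 is half open, then the shift along the tool's x, y, z in m, then the turn, a rotation vector about the tool's x, y, z in degrees. A call has 1 to 10 rows; each row is the pose to reach, as a shift and turn from the pose commanded when the call began, along the tool's axes at that moment; what a row does not reach only later rows make up. A row lasts 1/12 s, in which the tool goes at most 41.7 mm and 7.16 degrees, less where a joint would pass 70% of its speed; a pose out of reach is approached as far as the arm can. A call with a gripper value outside its range is refused whole. The fingers move at their own pace and stop on an object; the grip force is fixed at half the most. Time passes only in rows, so rows that repeat a pose let the fingers close. It gives the time, the measured TCP pose, the force, the opening and the grip force at its end, in the units of the state.
- sensors.get_obs(): the state, without advancing time (a new reading comes with each control period).
- viewer.snapshot(name): name is "scene" or "side" or "wrist"; returns the picture (384x512x3 uint8, red, green, blue); there is no depth.
- viewer.camera_params(name): a dict with "fx", "fy", "cx", "cy" (pixels), "extrinsics" (4x4, takes a point from world to camera coordinates). Camera axes: x right, y up, looking along -z (the intrinsics and any distortion apply to the point x, -y, -z); pixel columns grow to the right and rows downward; lengths in m; the calibration is good to about 2 mm. A picture is of the moment at which its call begins: read the wrist's pose just before it. camera_params takes no time and is no camera call; for the wrist camera it gives the pose at the moment of the call.
- workorder.close_job(): hands the job in; it is judged then, once.
The state is a dict: "clock": time; "joint_pos": joint angles; "qvel": joint speeds; "tau": joint torques, N m; "tool_pos": TCP position; "orientation": TCP orientation; "force": force on the tool from outside, world axes, zero at the start; "moment": the same for the moment, N m; "opening": finger opening in m; "gripper_force": force on a finger pad.
Only numpy, scipy, OpenCV 4.12 (cv2) and the standard library are available. Lean on these libraries where they do the work, as an engineer would, in place of code of your own. Each camera call takes 0.05 s, during which the arm holds its last target. There are 200 camera calls.

TASK

On the blue repair mat a battery is clamped in an aluminium jig by a sprung jaw arm. Turn the black clamp knob counterclockwise (seen from above) to its stop so that its lug frees the arm, then push the arm's upright post back, away from the battery, past the click of its pawl, and keep holding it there: the program finishes while the robot still holds the arm back against its spring. Leave the battery lying in its nest and the other things on the mat where they are.

Things in the scene. Friction and masses are not known exactly. Their poses are not given: they have to be found in the camera images.
- jig: Fixed grey anodised aluminium jig, plate 200 x 280 x 12 mm (x, y, z) on a 4 mm mat; origin at the centre of its underside. In its frame the battery's nest is at -x, with a fence up to 26 mm high at x = -91 mm; the arm's pivot is at (0, -55) mm, the knob's axis at (66, 5) mm. Only the post, pivot and knob rise over 31 mm above the underside.
- pivot (a point): Top of the steel pivot pin (20 mm diameter) about whose vertical axis the jaw arm turns, 36 mm above the jig's underside.
- jaw_arm (a joint): Angle of the sprung steel arm about the pivot, rad: 0 = closed (arm along the jig's +y from the pivot), growing as the post moves to the jig's +x (clockwise from above); end stop 0.65. Bar 16 mm wide, top 30 mm above the jig's underside. The spring drives it to 0: about 4 N at the post when closed, 9 N at 0.5 rad. With the knob locked it moves only about 0.03 rad. Let go, it springs shut.
- post_top (a point): Centre of the top of the arm's upright round steel post, 16 mm diameter, standing 55 mm clear above the bar (from 30 to 85 mm above the jig's underside), 140 mm from the pivot axis; moves with the arm. Its frame turns with the arm: y points from the pivot to the post, +x is the way it is pushed.
- pawl (a joint): Travel of the small sprung brass pawl slider by the arm's tail, m: 0 = out, about 0.0035 while a tooth on the tail passes it. The tooth meets it at an arm angle of 0.17 rad (up to about 4 N more at the post), is level at 0.30 and fully past it from 0.43, where the pawl clicks back to 0. Its rounded nose does not hold the arm.
- knob_grip (a point): Point on the clamp knob's vertical axis, 62 mm above the jig's underside. The black grip bar is 42 mm long along this frame's x, 14 mm thick along y, from 44 to 72 mm above the underside; below it a disc of 42 mm diameter and a flat steel fan-shaped lug, reaching 56 mm from the axis at the height of the arm.
- lock_knob (a joint): Angle of the clamp knob, rad: 0 = locked (lug pointing at the arm, bar along the jig's x), growing counterclockwise seen from above to its stop at 1.45, where the arm's path is clear (clear from about 1.2). Starts between 0 and 0.25; stiff, 0.1 N m, stays where it is left.
- battery: Loose flat black battery with silver tape, 62 x 110 x 8 mm, lying on the jig's plate between fence and jaw; origin at the centre of its underside.
- spudger: Bystander: flat black nylon pry bar, 12 x 156 x 5 mm, lying along its y on the mat; origin at the middle of its underside.
- driver: Bystander: screwdriver, 150 mm long, lying along its x on the mat.
- tray: Bystander: grey compartment tray for screws, 90 x 120 x 25 mm; origin at the centre of its underside.
- bottle: Bystander: white bottle with black cap, 48 mm diameter, 110 mm high; origin at the centre of its underside.

How it is judged (in metres and radians):
On the way, in this order (a step that is already met when the one before it is completed fails the run):
1. the clamp knob is turned to its stop (over 1.25 rad) while the jaw arm is still closed (under 0.12 rad) (value of joint lock_knob above 1.25 rad and value of joint jaw_arm below 0.12 rad), for 0.2 s.
2. the robot holds the jaw arm back past the click (value of joint jaw_arm above 0.45 rad and value of joint pawl below 0.001 m and value of joint lock_knob above 1.2 rad and contact force between any of the fingers, the arm and jaw_arm above 3 N), for 0.3 s.
At the end, for the whole second after the job is handed in: The robot still pushes on the jaw arm (over 3 N), which stays still (under 0.06 rad/s) past 0.45 rad with the pawl dropped in behind the tooth (under 1 mm); the knob is still free (over 1.2 rad) and the battery lies within 12 mm of where it was (all of step 2 and velocity of joint jaw_arm between -0.06 and 0.06 rad/s and distance of battery from where it was at the start of the episode below 0.012 m); the arm keeps its last pose, push and grip.
It fails at once if the battery is shoved in or out of its nest by more than 12 mm (distance of battery from where it was at the start of the episode above 0.012 m).
It fails at once if the spudger is displaced by more than 20 mm (distance of spudger from where it was at the start of the episode above 0.02 m).
It fails at once if the driver is displaced by more than 20 mm (distance of driver from where it was at the start of the episode above 0.02 m).
It fails at once if the tray is displaced by more than 20 mm (distance of tray from where it was at the start of the episode above 0.02 m).
It fails at once if the bottle is displaced by more than 20 mm (distance of bottle from where it was at the start of the episode above 0.02 m).
It also fails if it takes over 45 s, if anything falls off the work surface, if the arm or the gripper's body presses on something with over 40 N, if the wrist force passes 120 N, or if a joint passes its speed limit or range.

## Working session

There is one attempt and no reset: what is moved stays moved. The work goes in short steps, Python scripts to look and compute and a shell command to move; the robot and the scene stay as the last step left them, time stands still between calls to the robot, and variables do not carry over. Pictures are saved under pics/ and viewed, at most 10 in all, crops included, and the job is handed in when it is done.

```bash
mkdir -p pics; ls; python3 - <<'E'
from plant import sensors, viewer, ctrl
import cv2, numpy as np
for n in ["scene","side"]:
    p=viewer.camera_params(n); print(n,p)
    cv2.imwrite(f"pics/{n}.png",cv2.resize(viewer.snapshot(n)[:,:,::-1],(800,600),interpolation=cv2.INTER_CUBIC))
print(sensors.get_obs()); print(ctrl.hold_point_z)
E
```

```text
pics
scene {'fx': 492.0089449366511, 'fy': 492.0089449366511, 'cx': 261.01312181849363, 'cy': 183.66301622970238, 'extrinsics': array([[-0.01550789,  0.99986611, -0.00522134, -0.03051166],
       [-0.85699015, -0.01060137,  0.51522373,  0.45000183],
       [ 0.51509939,  0.01246467,  0.85703982, -1.71166405],
       [ 0.        ,  0.        ,  0.        ,  1.        ]])}
side {'fx': 417.5473948776117, 'fy': 417.5473948776117, 'cx': 251.56578793140838, 'cy': 192.66457084624608, 'extrinsics': array([[-0.99840908, -0.05511438,  0.01190433,  0.55403746],
       [ 0.04272072, -0.60160878,  0.79764767, -0.0546412 ],
       [-0.03680011,  0.79688724,  0.6030062 , -1.29605057],
       [ 0.        ,  0.        ,  0.        ,  1.        ]])}
{'clock': 0.1, 'joint_pos': array([-5.27624031e+01,  2.05882254e+01,  6.40533732e-01, -1.61195205e-02,
       -7.01353329e+01, -1.65070350e+01]), 'qvel': array([ 0.01602948, -0.13727115,  0.19057307,  0.04903313,  0.08574331,
        0.13074465]), 'tau': array([-1.51843884e-03, -5.84162557e+01,  2.93753690e+01,  7.01556444e+00,
        1.01882775e-02, -4.59843875e-05]), 'tool_pos': array([ 0.23875712, -0.6309184 ,  0.22572284]), 'orientation': array([ 1.79916091e+02, -9.06230623e-03, -1.59274920e+02]), 'force': array([-0.44011449,  0.76362983, -0.7071158 ]), 'moment': array([-0.01302461,  0.03239874, -0.02578281]), 'gripper_force': 0.0, 'opening': 0.0877073320273499}
0.0188
```

View pics/scene.png

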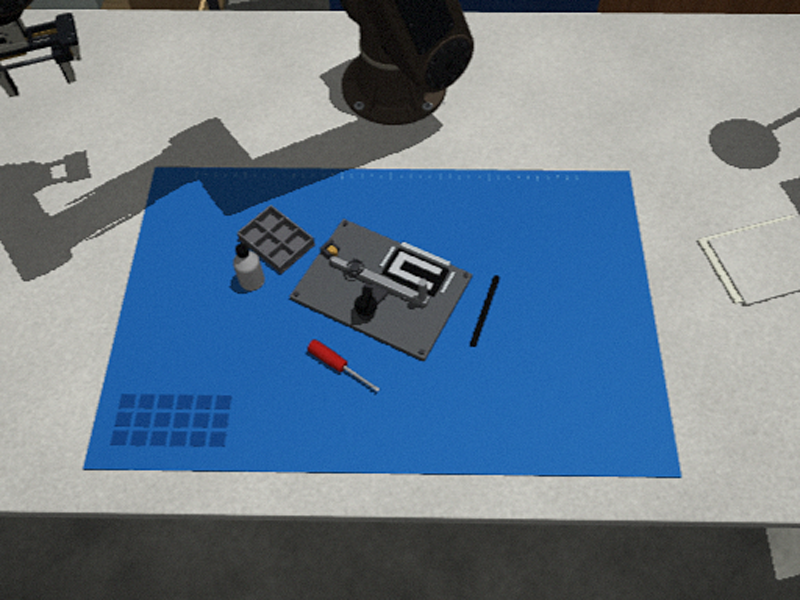

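View pics/side.png

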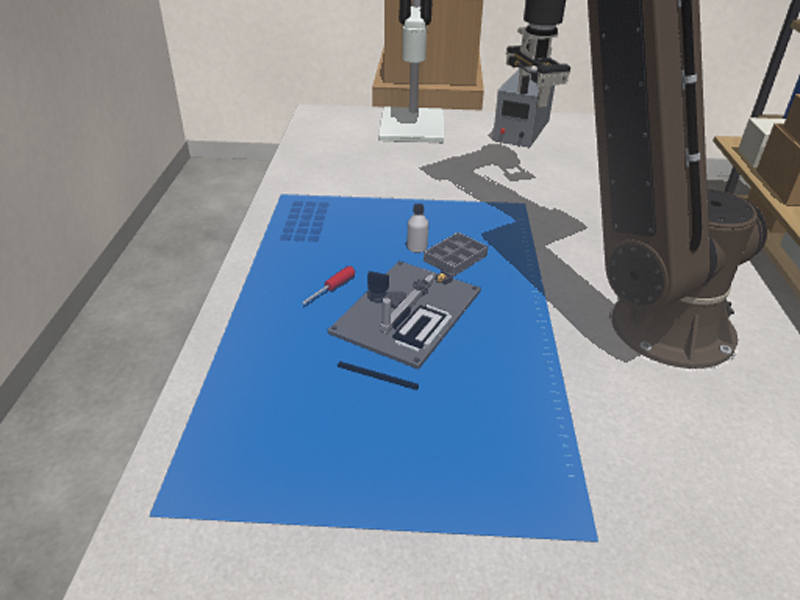

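The scene view shows the jig around (385,285), with the knob at (366,300), the post at (422,292) and the pivot at (355,268). The side view shows the knob at (378,285) and the post at (386,315). I'll take enlarged crops next.

```bash
python3 - <<'E'
import cv2
from plant import viewer
for n,(c,r,w,h,k) in {"scene":(180,135,130,98,6),"side":(205,155,110,82,7)}.items():
    im=viewer.snapshot(n)[r:r+h,c:c+w,::-1]
    im=cv2.convertScaleAbs(im,alpha=1.5,beta=10)
    cv2.imwrite(f"pics/{n}_c.png",cv2.resize(im,None,fx=k,fy=k,interpolation=cv2.INTER_CUBIC))
E
```

```text
(no output)
```

View pics/scene_c.png

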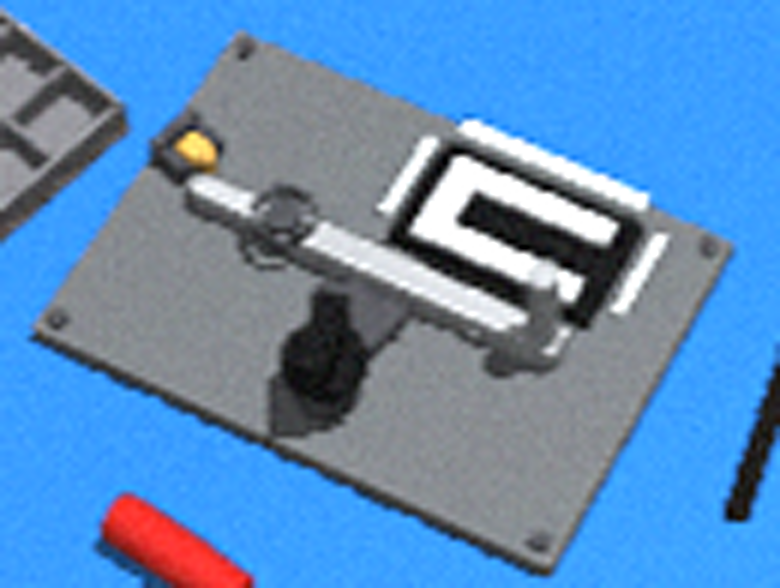

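View pics/side_c.png

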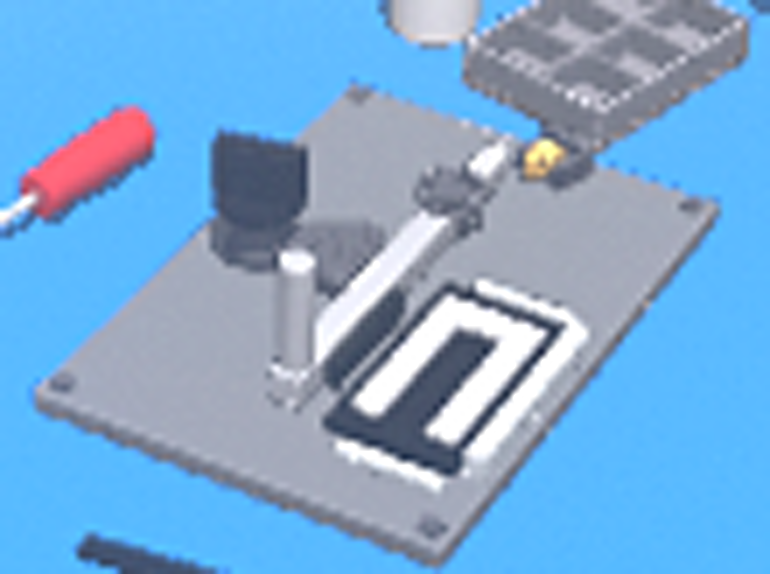

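The scene crop shows the plate corners at (243,33), (733,243), (548,572) and (35,332), the pivot top at (285,203) and the post top at (543,270). In the side crop the corners are at (718,205), (437,562), (37,395) and (355,85), the post top is at (297,258), and the knob bar's top runs from (215,134) to (305,147).

```bash
cat > h.py <<'E'
import numpy as np
from scipy.optimize import least_squares
from plant import viewer
CR={"scene":(180,135,6),"side":(205,155,7)}
def px(n,u,v):
    c,r,k=CR[n]; return np.array([c+(u+.5)/k-.5, r+(v+.5)/k-.5])
def proj(p,X):
    X=np.atleast_2d(X); c=X@p["extrinsics"][:3,:3].T+p["extrinsics"][:3,3]
    return np.c_[p["cx"]+p["fx"]*c[:,0]/-c[:,2], p["cy"]-p["fy"]*c[:,1]/-c[:,2]]
def tri(obs):  # list of (params,pixel)
    r=least_squares(lambda X:np.concatenate([(proj(p,X)[0]-q) for p,q in obs]),[.6,0,.05])
    return r.x, np.abs(r.fun).max()
def jig(t,P):
    c,s=np.cos(t[2]),np.sin(t[2]); P=np.atleast_2d(P)
    return np.c_[t[0]+c*P[:,0]-s*P[:,1], t[1]+s*P[:,0]+c*P[:,1], t[3]+P[:,2]]
E
python3 - <<'E'
from h import *
P={n:viewer.camera_params(n) for n in CR}
K=np.array([[-.1,-.14,.012],[-.1,.14,.012],[.1,.14,.012],[.1,-.14,.012]])
C={"scene":[(243,33),(733,243),(548,570),(35,330)],"side":[(718,205),(437,560),(37,395),(355,85)]}
C={n:np.array([px(n,*q) for q in C[n]]) for n in C}
f=lambda t:np.concatenate([(proj(P[n],jig(t,K))-C[n]).ravel() for n in C])
r=least_squares(f,[.6,0,-.4,.004]); t=r.x
print("jig",t,np.degrees(t[2]),np.abs(r.fun).max())
for m,a,b,w in [("pivot",(285,203),(450,183),(0,-.055,.036)),("post",(543,270),(297,256),(0,.085,.085))]:
    print(m,tri([(P["scene"],px("scene",*a)),(P["side"],px("side",*b))]),jig(t,w))
print("knob",jig(t,(.066,.005,.062)))
# knob bar top edge in side at z=.072
p=P["side"]
for ang in (0,.1,.2,.3):
  d=np.array([np.cos(ang),np.sin(ang)])*.021
  for s in(1,-1):
    q=proj(p,jig(t,(.066+s*d[0],.005+s*d[1],.072)))[0]; q2=proj(P["scene"],jig(t,(.066+s*d[0],.005+s*d[1],.072)))[0]
    print(ang,(q-[205,155])*7+3,(q2-[180,135])*6+2.5)
E
```

```text
jig [ 0.52785281 -0.01105457 -0.46774972  0.0015496 ] -26.80008454561084 1.0216017824760115
pivot (array([ 0.50279661, -0.05877307,  0.04567373]), np.float64(0.1947278595871751)) [[ 0.50305447 -0.06014676  0.0375496 ]]
post (array([0.56610814, 0.06432384, 0.09187207]), np.float64(0.1431480060279)) [[0.56617751 0.06481516 0.0865496 ]]
knob [[ 0.58901782 -0.03634965  0.0635496 ]]
0 [218.8853022  138.29565526] [298.27822335 366.20376617]
0 [299.66298589 166.01026148] [343.4675867  295.64891626]
0.1 [216.62485068 140.64472761] [302.42297519 367.8866048 ]
0.1 [301.85357733 163.60472244] [339.36856019 294.01497828]
0.2 [214.78101485 143.11296148] [306.75767718 369.1958054 ]
0.2 [303.60929898 161.0891051 ] [335.09022576 292.74554351]
0.3 [213.37349225 145.67641412] [311.23816755 370.11767981]
0.3 [304.91396601 158.48924054] [330.67449794 291.85271454]
```

```bash
cat > go.py <<'E'
import sys, numpy as np
from scipy.spatial.transform import Rotation as R
from plant import sensors
def rel(pos,yaw):
    o=sensors.get_obs(); T=R.from_euler("xyz",o["orientation"],degrees=True)
    G=R.from_euler("xyz",[180,0,yaw],degrees=True)
    print("shift",T.inv().apply(np.array(pos)-o["tool_pos"]).round(4),"turn",(T.inv()*G).as_rotvec(degrees=True).round(2),"clock",o["clock"])
if __name__=="__main__":
    a=[float(x) for x in sys.argv[1:]]; rel(a[:3],a[3])
E
python3 go.py .589 -.036 .21 -195
```

```text
shift [-0.5381  0.4326  0.0164] turn [ 6.000e-02 -2.000e-02  3.572e+01] clock 0.2
```

```bash
R='[0,[-0.538,0.4326,0.016],[0,0,35.7]]'; python3 -m pendant '[[0,[-0.538,0.4326,0.016],[0,0,35.7]],[0,[-0.538,0.4326,0.016],[0,0,35.7]],[0,[-0.538,0.4326,0.016],[0,0,35.7]],[0,[-0.538,0.4326,0.016],[0,0,35.7]],[0,[-0.538,0.4326,0.016],[0,0,35.7]],[0,[-0.538,0.4326,0.016],[0,0,35.7]],[0,[-0.538,0.4326,0.016],[0,0,35.7]],[0,[-0.538,0.4326,0.016],[0,0,35.7]],[0,[-0.538,0.4326,0.016],[0,0,35.7]],[0,[-0.538,0.4326,0.016],[0,0,35.7]]]'; python3 go.py .589 -.036 .21 -195
```

```text
clock: 1.03
tool_pos: [0.4452, -0.2801, 0.2174]
orientation: [180.0, 0.0, 165.0]
force: [1.6, -0.5, -1.1]
opening: 0.0442
gripper_force: 0.0
shift [-0.0759  0.2729  0.0074] turn [0.   0.03 0.03] clock 1.0333
```

```bash
python3 -m pendant '[[0,[-0.076,0.273,0.007],[0,0,0]],[0,[-0.076,0.273,0.007],[0,0,0]],[0,[-0.076,0.273,0.007],[0,0,0]],[0,[-0.076,0.273,0.007],[0,0,0]],[0,[-0.076,0.273,0.007],[0,0,0]],[0,[-0.076,0.273,0.007],[0,0,0]],[0,[-0.076,0.273,0.007],[0,0,0]],[0,[-0.076,0.273,0.007],[0,0,0]],[0,[-0.076,0.273,0.007],[0,0,0]],[0,[-0.076,0.273,0.007],[0,0,0]]]'; python3 go.py .589 -.036 .21 -195
python3 - <<'E'
from h import *; import cv2,pickle
p=viewer.camera_params("wrist"); im=viewer.snapshot("wrist"); pickle.dump(p,open("w1.pkl","wb"))
cv2.imwrite("pics/w1.png",cv2.resize(im[:,:,::-1],(768,576),interpolation=cv2.INTER_CUBIC))
t=[.52785,-.01105,-.46775,.004]
for n,w in {"knobtop":(.066,.005,.072),"post":(0,.085,.085),"pivot":(0,-.055,.036)}.items(): print(n,proj(p,jig(t,w))[0]*1.5)
E
```

```text
clock: 1.87
tool_pos: [0.5882, -0.0378, 0.2098]
orientation: [-180.0, -0.1, 165.1]
force: [1.0, 0.6, -0.3]
opening: 0.0435
gripper_force: 0.0
shift [-0.0003  0.0019 -0.0002] turn [-0.02 -0.05  0.07] clock 1.8667
knobtop [382.64477915 276.0959254 ]
post [544.19701166 200.28454104]
pivot [312.79430123 147.07324617]
```

View pics/w1.png

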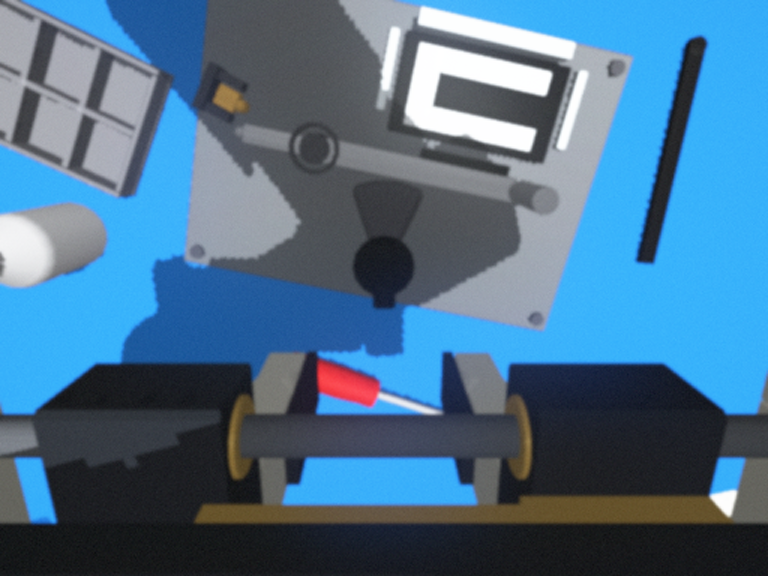

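The wrist view matches the predictions: post top (544,200), pivot (314,147), knob near (384,270). The bar looks almost vertical in the image, which is along tool x. I'll check its angle in a brightened crop.

```bash
python3 - <<'E'
from h import *; import cv2,pickle
p=pickle.load(open("w1.pkl","rb")); im=viewer.snapshot("wrist")
c=im[150:215,220:290,::-1].astype(float); c=np.clip(255*(c/90)**.6,0,255).astype(np.uint8)
cv2.imwrite("pics/w1c.png",cv2.resize(c,None,fx=8,fy=8,interpolation=cv2.INTER_CUBIC))
t=[.52785,-.01105,-.46775,.004]
for a in (.1,.2,.3):
  for z in (.072,.044):
    print(a,z,[((proj(p,jig(t,(.066+s*.021*np.cos(a),.005+s*.021*np.sin(a),z)))[0]-[220,150])*8+3.5).round(0) for s in (1,-1)])
E
```

```text
0.1 0.072 [array([265., 445.]), array([304., 100.])]
0.1 0.044 [array([265., 375.]), array([301.,  56.])]
0.2 0.072 [array([283., 446.]), array([286.,  99.])]
0.2 0.044 [array([282., 376.]), array([284.,  55.])]
0.3 0.072 [array([300., 445.]), array([267., 100.])]
0.3 0.044 [array([298., 375.]), array([267.,  56.])]
```

View pics/w1c.png

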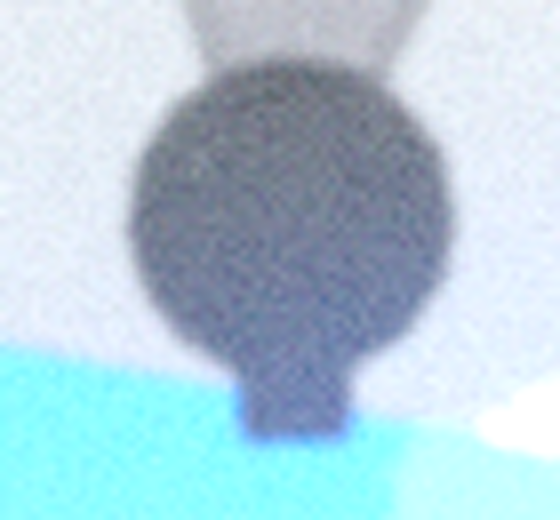

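```bash
python3 go.py .5885 -.035 .054 -195
```

```text
shift [0.0005 0.0036 0.1563] turn [-0.   -0.01 -0.02] clock 1.9667
```

```bash
python3 -m pendant '[[0,[0.0005,0.003,0.04],[0,0,0]],[0,[0.0005,0.003,0.08],[0,0,0]],[0,[0.0005,0.003,0.11],[0,0,0]],[0,[0.0005,0.003,0.13],[0,0,0]],[0,[0.0005,0.003,0.145],[0,0,0]],[0,[0.0005,0.003,0.155],[0,0,0]],[0,[0.0005,0.003,0.155],[0,0,0]],[0,[0.0005,0.003,0.155],[0,0,0]]]'; python3 go.py .5885 -.035 .054 -195
```

```text
clock: 2.63
tool_pos: [0.5889, -0.0355, 0.0556]
orientation: [-180.0, 0.0, 165.0]
force: [-0.8, 0.3, 0.7]
opening: 0.0437
gripper_force: 0.0
shift [0.0006 0.0004 0.0016] turn [-0.01  0.   -0.01] clock 2.6333
```

Now I'll close on the bar.

```bash
python3 -m pendant '[[-1,[0,0,0.001],[0,0,0]],[-1,[0,0,0.001],[0,0,0]],[-1,[0,0,0.001],[0,0,0]],[-1,[0,0,0.001],[0,0,0]],[-1,[0,0,0.001],[0,0,0]],[-1,[0,0,0.001],[0,0,0]],[-1,[0,0,0.001],[0,0,0]],[-1,[0,0,0.001],[0,0,0]]]'; python3 -c "
from plant import sensors;o=sensors.get_obs();print(o['moment'],o['joint_pos'])"
```

```text
clock: 3.3
tool_pos: [0.589, -0.0352, 0.0547]
orientation: [-180.0, 0.0, 165.0]
force: [-1.4, -3.3, 5.7]
opening: 0.0133
gripper_force: 30.0
[-1.31920924  0.45982591 -0.01348684] [ 1.55686188e+01  2.20604095e+01 -2.22285036e+01  4.01756570e-02
 -4.57048147e+01 -1.20557075e+02]
```

```bash
python3 -m pendant '[[-1,[0,0,0],[0,0,-7]],[-1,[0,0,0],[0,0,-14]],[-1,[0,0,0],[0,0,-21]],[-1,[0,0,0],[0,0,-28]],[-1,[0,0,0],[0,0,-35]],[-1,[0,0,0],[0,0,-42]],[-1,[0,0,0],[0,0,-49]],[-1,[0,0,0],[0,0,-56]],[-1,[0,0,0],[0,0,-62]],[-1,[0,0,0],[0,0,-66]]]';  python3 -m pendant '[[-1,[0,0,0],[0,0,-1]],[-1,[0,0,0],[0,0,-2]],[-1,[0,0,0],[0,0,-2]]]'; python3 -c "
from plant import sensors;o=sensors.get_obs();print(o['moment'],o['joint_pos'])"
```

```text
clock: 4.13
tool_pos: [0.5889, -0.035, 0.0547]
orientation: [-180.0, -0.0, -128.6]
force: [-2.1, -3.0, 5.9]
opening: 0.0139
gripper_force: 30.0
clock: 4.38
tool_pos: [0.5889, -0.035, 0.0547]
orientation: [-180.0, -0.0, -126.9]
force: [-2.0, -3.0, 6.8]
opening: 0.014
gripper_force: 30.0
[-0.78922738  0.77439629 -0.0493951 ] [ 1.55767770e+01  2.20543767e+01 -2.22245529e+01  1.84109849e-02
 -4.57126149e+01 -5.24992171e+01]
```

```bash
python3 -m pendant '[[-1,[0,0,0],[0,0,-1.5]],[-1,[0,0,0],[0,0,-3]],[-1,[0,0,0],[0,0,-3]],[-1,[0,0,0],[0,0,-3]],[0,[0,0,0],[0,0,-3]],[0,[0,0,0],[0,0,-3]],[0,[0,0,0],[0,0,-3]],[0,[0,0,0],[0,0,-3]],[0,[0,0,-0.04],[0,0,-3]],[0,[0,0,-0.075],[0,0,-3]]]'; python3 -c "
from plant import sensors;o=sensors.get_obs();print(o['moment'],o['joint_pos'])"
python3 - <<'E'
from h import *; import cv2
t=[.52785,-.01105,-.46775,.004]
for a in (0,.5,.55,.65): print(a, jig(t,(.14*np.sin(a),-.055+.14*np.cos(a),.085)))
E
```

```text
clock: 5.22
tool_pos: [0.5875, -0.0351, 0.1284]
orientation: [179.8, -0.2, -124.0]
force: [0.4, -0.4, 0.1]
opening: 0.0429
gripper_force: 0.0
[ 0.05935088 -0.27812641 -0.01005731] [ 1.55959575e+01  1.73226234e+01 -1.77945680e+01 -1.15391515e-02
 -5.51675422e+01 -4.95594600e+01]
0 [[0.56617472 0.06481973 0.089     ]]
0.5 [[0.61835729 0.0192594  0.089     ]]
0.55 [[0.62218161 0.01339729 0.089     ]]
0.65 [[0.62892815 0.00113674 0.089     ]]
```

```bash
python3 go.py .5665 .065 .046 -116.8
```

```text
shift [-0.0716  0.0731  0.0823] turn [ 0.2  -0.2  -7.17] clock 5.2167
```

```bash
python3 -m pendant '[[-0.2,[-0.024,0.024,0],[0,0,-2]],[-0.2,[-0.048,0.049,0],[0,0,-5]],[-0.2,[-0.0715,0.073,0],[0,0,-7.2]],[-0.2,[-0.0715,0.073,0],[0,0,-7.2]],[-0.2,[-0.0715,0.073,0],[0,0,-7.2]]]'
python3 - <<'E'
from h import *; import cv2
p=viewer.camera_params("wrist"); im=viewer.snapshot("wrist")
cv2.imwrite("pics/w2.png",cv2.resize(im[:,:,::-1],(768,576),interpolation=cv2.INTER_CUBIC))
t=[.52785,-.01105,-.46775,.004]
print(proj(p,jig(t,[(0,.085,.085),(.066,.005,.072)]))*1.5)
E
python3 go.py .5665 .065 .046 -116.8
```

```text
clock: 5.63
tool_pos: [0.5681, 0.067, 0.1293]
orientation: [-180.0, 0.0, -116.6]
force: [0.7, 0.3, -0.3]
opening: 0.035
gripper_force: 0.0
[[383.01789638 327.34793763]
 [225.09060938 135.96752306]]
shift [0.0016 0.001  0.0831] turn [ 0.01 -0.    0.11] clock 5.6833
```

View pics/w2.png

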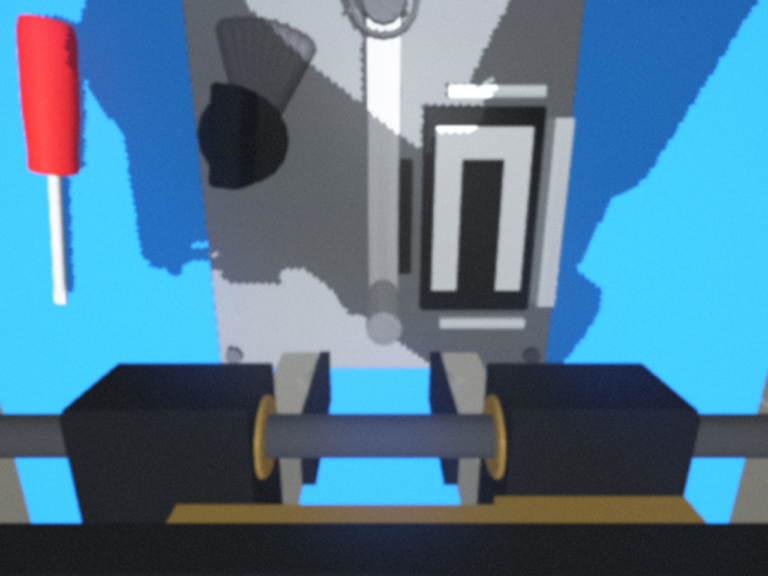

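The post top at (384,327) lands on the prediction, the lug has swung clear to about (265,45), and the battery is in its nest. I'll descend with the fingers either side of the post.

```bash
python3 -m pendant '[[-0.2,[0.0015,0.001,0.025],[0,0,0]],[-0.2,[0.0015,0.001,0.05],[0,0,0]],[-0.2,[0.0015,0.001,0.07],[0,0,0]],[-0.2,[0.0015,0.001,0.082],[0,0,0]],[-0.2,[0.0015,0.001,0.082],[0,0,0]],[-0.2,[0.0015,0.001,0.082],[0,0,0]]]'
python3 - <<'E'
from h import *; from go import rel
t=[.52785,-.01105,-.46775,.004]
for a in (.0,.1,.2,.3,.4,.5,.56):
    P=jig(t,(.14*np.sin(a)+.0095*np.cos(a),-.055+.14*np.cos(a)-.0095*np.sin(a),.042))[0]
    print(a,end=' ');rel(P,-116.8-np.degrees(a))
E
```

```text
clock: 6.18
tool_pos: [0.5665, 0.0632, 0.0466]
orientation: [179.9, -0.1, -116.8]
force: [0.9, 0.1, -0.4]
opening: 0.035
gripper_force: 0.0
0.0 shift [-0.0013 -0.0084  0.0006] turn [ 0.06 -0.1  -0.05] clock 6.1833
0.1 shift [ 0.0003 -0.0224  0.0006] turn [ 0.05 -0.1   5.68] clock 6.1833
0.2 shift [ 0.0034 -0.0361  0.0006] turn [ 0.05 -0.1  11.41] clock 6.1833
0.3 shift [ 0.0077 -0.0494  0.0006] turn [ 0.04 -0.1  17.14] clock 6.1833
0.4 shift [ 0.0134 -0.0622  0.0006] turn [ 0.04 -0.11 22.87] clock 6.1833
0.5 shift [ 0.0204 -0.0744  0.0006] turn [ 0.03 -0.11 28.6 ] clock 6.1833
0.56 shift [ 0.0251 -0.0814  0.0006] turn [ 3.000e-02 -1.100e-01  3.204e+01] clock 6.1833
```

```bash
python3 -m pendant '[[-0.2,[-0.001,-0.004,0],[0,0,0]],[-0.2,[-0.001,-0.008,0],[0,0,0]],[-0.2,[-0.0005,-0.015,0],[0,0,2.8]],[-0.2,[0.0003,-0.0224,0],[0,0,5.7]],[-0.2,[0.0018,-0.029,0],[0,0,8.5]],[-0.2,[0.0034,-0.0361,0],[0,0,11.4]],[-0.2,[0.0055,-0.043,0],[0,0,14.3]],[-0.2,[0.0077,-0.0494,0],[0,0,17.1]],[-0.2,[0.0105,-0.056,0],[0,0,20]],[-0.2,[0.0134,-0.0622,0],[0,0,22.9]]]'
python3 - <<'E'
from h import *; from go import rel
t=[.52785,-.01105,-.46775,.004]
for a in (.45,.5,.56):
    P=jig(t,(.14*np.sin(a)+.0095*np.cos(a),-.055+.14*np.cos(a)-.0095*np.sin(a),.042))[0]
    print(a,end=' ');rel(P,-116.8-np.degrees(a))
E
```

```text
clock: 7.02
tool_pos: [0.616, 0.0248, 0.0482]
orientation: [179.9, 0.0, -139.8]
force: [-6.7, 5.2, 4.8]
opening: 0.0349
gripper_force: 4.2
0.45 shift [ 0.0017 -0.0083  0.0022] turn [0.07 0.02 2.76] clock 7.0167
0.5 shift [ 0.0027 -0.0152  0.0022] turn [0.07 0.02 5.62] clock 7.0167
0.56 shift [ 0.0043 -0.0235  0.0022] turn [0.07 0.02 9.06] clock 7.0167
```

```bash
python3 -m pendant '[[-0.2,[0.001,-0.006,0],[0,0,2]],[-0.2,[0.002,-0.012,0],[0,0,4.3]],[-0.2,[0.0033,-0.018,0],[0,0,6.7]],[-0.2,[0.0043,-0.0235,0],[0,0,9]],[-0.2,[0.0043,-0.0235,0],[0,0,9]],[-0.2,[0.0043,-0.0235,0],[0,0,9]],[-0.2,[0.0043,-0.0235,0],[0,0,9]],[-0.2,[0.0043,-0.0235,0],[0,0,9]],[-0.2,[0.0043,-0.0235,0],[0,0,9]],[-0.2,[0.0043,-0.0235,0],[0,0,9]]]'
python3 - <<'E'
from h import *; from go import rel; import cv2
from plant import sensors
t=[.52785,-.01105,-.46775,.004]
# arm angle from TCP: contact post centre
o=sensors.get_obs(); y=np.radians(o["orientation"][2]); P=o["tool_pos"][:2]-(-(np.array([np.sin(y),-np.cos(y)])))*.0095
d=P-jig(t,(0,-.055,0))[0][:2]; print("arm",np.pi/2-(np.arctan2(d[1],d[0])-t[2]),np.linalg.norm(d),o["force"],np.abs(o["qvel"]).max())
im=viewer.snapshot("scene")[120:240,170:320,::-1]; im2=viewer.snapshot("side")[135:255,190:340,::-1]
im=cv2.convertScaleAbs(np.hstack([im,im2]),alpha=1.5,beta=10)
cv2.imwrite("pics/end.png",cv2.resize(im,(800,320),interpolation=cv2.INTER_CUBIC))
E
```

```text
clock: 7.85
tool_pos: [0.6285, 0.005, 0.0483]
orientation: [179.9, 0.1, -148.7]
force: [-5.2, 8.7, 2.6]
opening: 0.0352
gripper_force: 4.6
arm 0.5566587928383795 0.1409996825546044 [-5.1742583   8.66656448  2.58636824] 0.14491754732542603
```

View pics/end.png

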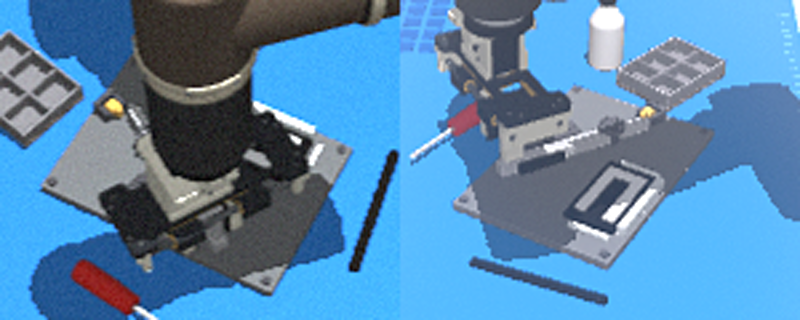

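The arm is held at about 0.557 rad against a 10 N spring force. In the side half of the picture it is swung back at about (560,145), the battery is in its nest at (612,200), and the bystanders haven't moved.

```bash
python3 -c "
from plant import workorder; print(workorder.close_job())"
```

```text
the job is handed in; nothing more can be done
None
```

I turned the knob to about 1.45 rad (its stop), pushed the jaw arm to about 0.56 rad and held it there with about 10 N. The battery and the other things on the mat looked unmoved in the last pictures; the job is handed in at about 8 s, but no verdict came back.

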